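Hang the dip thermometer in the ring over the beaker

ROBOT

A 6-joint arm with a two-finger parallel gripper is mounted at the origin on the work surface. World frame = base frame: x ahead of the robot, y to its left, z up, the work surface at z = 0. Lengths are in mm, angles in rad, forces in N, time in s.
With the tool pointing down it reaches from about 350 to 775 mm from the base axis. Payload 7.3 kg.
Tool frame: the origin (TCP) lies at the centre of the arm's flange, where the gripper is bolted on; the fingertips stand 178 mm ahead of it and the grasp point (between the pads) lies 159 mm ahead of it; z points along the fingers, y is the direction in which the jaws open and shut (so a half turn about z gives the same grasp; the last joint's range is limited). The gripper opens to 92 mm and grips with 3 to 60 N. Pads are 19 mm wide; open, the fingers measure 130 mm over their backs; the gripper's body (75 mm by 190 mm) begins 47 mm behind the grasp point.
Start: joints at [-0.146, 0.342, 1.524, -0, 1.275, -0.146], TCP at [525.003, 0.022, 404.741] pointing down, gripper open.
Joint ranges: [-2.53, 2.53], [-0.77, 2.02], [0.04, 2.7], [-1, 4.14], [0.28, 2.66], [-3.11, 3.11]. Speed limits (rad/s): [2.57, 2.57, 3.14, 3.14, 3.14, 3.14].

INTERFACE

Orientations are given as [roll, pitch, yaw] about the fixed x, y, z axes, in that order (R = Rz(yaw) Ry(pitch) Rx(roll)).
In Python, from plant import status, viewer, ticket gives the robot as it stands.
- The arm moves only by the tool play_rows, never from a script. Its argument "commands" is a list of rows, each an object with "offset": the shift along the tool's x, y, z in m, a list of three; "twist": the turn about the tool's z in degrees. A call has 1 to 5 rows; each row shifts and turns the commanded pose from where the row before left it, along the tool's axes as they then stand; what a row does not reach is not made up. A row lasts 1/10 s, in which the tool goes at most 50 mm and 8.59 degrees, less where a joint would pass 70% of its speed; a pose out of reach is approached as far as the arm can. A call with a gripper value outside its range is refused whole. "jaw" is the closure in counts, from 0 (fully open) to 255 (shut), set as the call begins (left out, the last holds). The fingers move at their own pace and stop on an object; the grip force is fixed at half the most. Time passes only in rows, so rows that do not move let the fingers close. It gives the time, the measured TCP pose, the force and the opening at its end, in the units of the state.
- status.get_obs(): the state, without advancing time (a new reading comes with each control period).
- viewer.capture(name): name is "scene" or "side" or "wrist"; returns the picture (480x640x3 uint8, red, green, blue); there is no depth.
- viewer.camera_params(name): a dict with "fov_y" (degrees; the focal length in pixels is half the picture's height over the tangent of half this angle, whatever the lens; pixels are square), "cx", "cy" (the principal point, pixels), "rvec" (rotation vector, rad) and "tvec" (3), from world to camera coordinates, as OpenCV has them; the wrist camera has in their place "T_tool_cam" (4x4, takes a point from camera to tool coordinates, whose origin is the TCP and whose axes are the flange's). Camera axes: x right, y down, z forward; pixel columns grow to the right and rows downward; lengths in mm; the calibration is good to about 2 mm. A picture is of the moment at which its call begins: read the wrist's pose just before it. camera_params takes no time and is no camera call.
- ticket.close_job(): hands the job in, once; it reports no verdict.
The state is a dict: "time": time; "joint_positions": joint angles; "dq": joint speeds; "tau": joint torques, N m; "tool_pos": TCP position; "tcp_rot": TCP orientation; "contact_force": force on the tool from outside, world axes, zero at the start; "moment": the same for the moment, N m; "grip_width": finger opening in mm.
Only numpy, scipy, OpenCV 4.12 (cv2) and the standard library are available. Lean on these libraries where they do the work, as an engineer would, in place of code of your own. Each camera call takes 0.05 s, during which the arm holds its last target.

TASK

Take the blue-handled dip thermometer straight up out of the drip rack and put its stem down through the green ring of the stand, above the empty beaker. Lower it gently until its collar sits flat on the ring, and only then let go, so that it hangs there upright. Leave the orange brush and the black stirrer in the rack.

Things in the scene. Friction and masses are not known exactly. Their poses are not given: they have to be found in the camera images.
- thermometer: Blue dip thermometer, white-topped, upright in a rack hole. Origin: centre of its collar's underside, at first on the rack's top, 105 mm above the counter; z up. Collar 48 mm across, 5 thick; above it a round handle 24 mm across (26 at its foot) to 70 mm above origin; below, a stiff 8 mm stem to 75 mm below origin, last 9 mm tapered to 3. About 70 g.
- ring (a point): Centre of the top face of a fixed green ring, 130 mm above the counter: upright hole 26 mm across, 10 deep, outside 44. x points level along its arm to the post 80 mm off; stand no higher than the ring's top. Foot 170 x 120 x 10 mm. Fixed under the ring: a clear empty open beaker 72 mm across, rim 95 mm and inner floor 14 mm above the counter.
- stirrer: Stirrer with a black handle, upright in another rack hole, to be left there. Same sizes and origin as the thermometer; a small steel paddle on its stem. The fixed white rack is 250 x 90 mm, top 105 mm high, three 14 mm holes in a row 80 mm apart; which tool is in which hole varies.
- brush: Tube brush with an orange handle, upright in another rack hole, to be left there. Same sizes and origin as the thermometer; white bristles round the end of its stem.

How it is judged (in metres and radians):
On the way:
1. the thermometer's stem is through the ring and its collar has been brought to within 15 mm of the ring's top while still held in the gripper (horizontal distance between thermometer and ring below 0.013 m and z of thermometer in the frame of ring between -0.005 and 0.015 m and angle between thermometer's own z axis and vertical below 0.3 rad and contact force between thermometer and the fingers above 0.3 N), for 0.1 s.
At the end, for the whole second after the job is handed in: The thermometer hangs at rest through the ring: collar's underside within 5 mm of the ring's top face, its axis within 13 mm of the ring's centre, upright to 10 degrees, released; stirrer and brush within 25 mm of where they were (horizontal distance between thermometer and ring below 0.013 m and z of thermometer in the frame of ring between -0.005 and 0.005 m and angle between thermometer's own z axis and vertical below 0.175 rad and linear speed of thermometer below 0.03 m/s and distance of each of stirrer, brush from where it was at the start of the episode below 0.025 m); the robot touches nothing.
It fails at once if the stirrer or the brush is moved more than 25 mm from its place (distance of any of stirrer, brush from where it was at the start of the episode above 0.025 m).
It also fails if it takes over 43 s, if anything falls off the work surface, if the arm or the gripper's body presses on something with over 40 N, if the wrist force passes 120 N, or if a joint passes its speed limit or range.

## Working session

There is one attempt and no reset: what is moved stays moved. The work goes in short steps, Python scripts to look and compute and a tool call to move; the robot and the scene stay as the last step left them, time stands still between calls to the robot, and variables do not carry over. Pictures are saved under pics/ and viewed, and the job is handed in when it is done.

Besides the shell and the picture viewer there is one more tool, called by a JSON object that holds its "method" and its "body", one argument or row to a line. play_rows: Moves the arm, as the interface text tells. Its arguments: {"type":"object","properties":{"commands":{"type":"array"},"jaw":{"type":"number"}},"required":["commands"]}

```bash
mkdir -p pics
python3 - <<'E'
from plant import status, viewer
import cv2
o=status.get_obs();print(o)
for n in ("scene","side","wrist"):
    p=viewer.camera_params(n);print(n,p)
    im=viewer.capture(n);cv2.imwrite(f"pics/{n}0.png",im[:,:,::-1])
E
```

```text
{'time': 0.0, 'joint_positions': array([-1.45985352e-01,  3.42701352e-01,  1.52498564e+00, -1.52777388e-06,
        1.27537684e+00, -1.45980365e-01]), 'dq': array([ 0.00081498,  0.00081764, -0.00020119, -0.00163417,  0.00235555,
       -0.00112136]), 'tau': array([ 7.61924657e-04, -4.31245601e+01, -2.44219762e+01,  7.17750052e-02,
        5.59406646e-02, -1.04314388e-04]), 'tool_pos': array([5.24872986e+02, 4.84168827e-02, 4.04066803e+02]), 'tcp_rot': array([-3.14013692e+00, -2.12554801e-04,  1.57079163e+00]), 'contact_force': array([-0.14669584, -0.09216512, -0.4404256 ]), 'moment': array([-0.00672014,  0.00108111, -0.02266619]), 'grip_width': 91.62938455540312}
scene {'fov_y': 45.00886627976599, 'cx': 317.8841646883483, 'cy': 242.93230626033122, 'rvec': array([ 2.31147166,  0.77384121, -0.26695962]), 'tvec': array([-409.28245416, -136.43035799, 1241.54280016])}
side {'fov_y': 51.1410745983427, 'cx': 316.45216050336614, 'cy': 233.88505005921883, 'rvec': array([ 2.30393163, -0.85919544,  0.34316021]), 'tvec': array([-410.80883201,  343.88799179,  680.93537268])}
wrist {'fov_y': 64.90366050960488, 'cx': 315.93897345198434, 'cy': 236.03513874443942, 'T_tool_cam': array([[-6.32089279e-04, -9.69550840e-01, -2.44889299e-01,
         6.56045978e+01],
       [ 9.99999783e-01, -5.67598253e-04, -3.33921405e-04,
        -2.28997387e-01],
       [ 1.84755040e-04, -2.44889457e-01,  9.69550989e-01,
         2.03558618e+01],
       [ 0.00000000e+00,  0.00000000e+00,  0.00000000e+00,
         1.00000000e+00]])}
```

View pics/scene0.png

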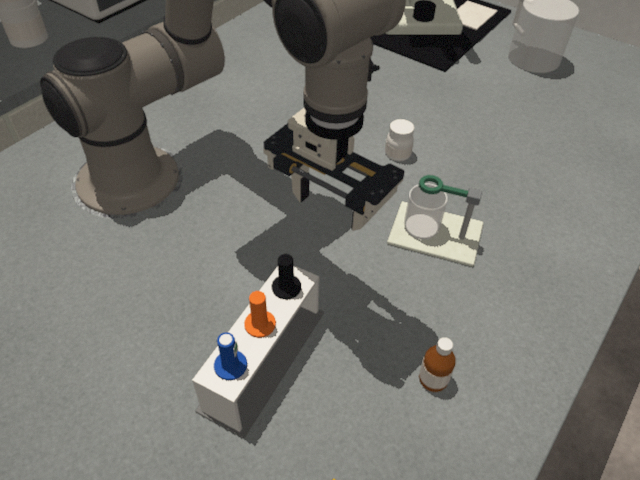

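View pics/side0.png

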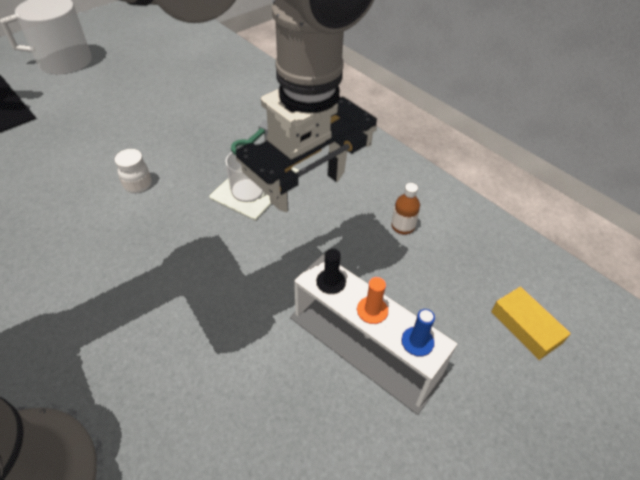

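View pics/wrist0.png

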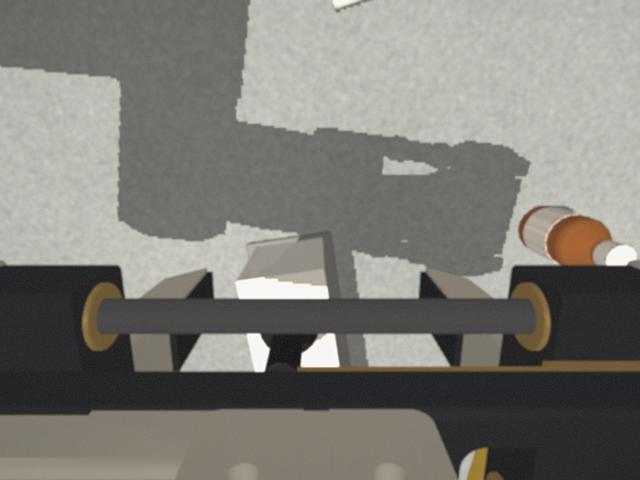

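The scene view shows the blue thermometer's collar at about (231,365) and the green ring at about (431,184). In the side view they are at about (419,341) and (245,143), with the ring partly hidden behind the gripper.

```bash
cat > h.py <<'E'
import numpy as np, cv2
from plant import status, viewer
def cam(n,pose=None):
    p=viewer.camera_params(n); f=240/np.tan(np.radians(p['fov_y']/2))
    K=np.array([[f,0,p['cx']],[0,f,p['cy']],[0,0,1]])
    R=cv2.Rodrigues(p['rvec'])[0]; t=p['tvec']
    return K,R,t
def ray(n,uv):
    K,R,t=cam(n); d=R.T@np.linalg.solve(K,[uv[0],uv[1],1]); return -R.T@t, d/np.linalg.norm(d)
def onz(n,uv,z):
    c,d=ray(n,uv); return c+d*(z-c[2])/d[2]
def proj(n,P):
    K,R,t=cam(n); q=K@(R@np.array(P,float)+t); return q[:2]/q[2]
def tri(a,ua,b,ub):
    c1,d1=ray(a,ua);c2,d2=ray(b,ub)
    s=np.linalg.lstsq(np.c_[d1,-d2],c2-c1,rcond=None)[0]
    p,q=c1+s[0]*d1,c2+s[1]*d2; return (p+q)/2,np.linalg.norm(p-q)
def mask(im,col):
    h=cv2.cvtColor(im,cv2.COLOR_RGB2HSV)
    lo,hi={'blue':((105,150,60),(125,255,255)),'orange':((5,200,120),(14,255,255)),'green':((65,90,30),(90,255,200))}[col]
    return cv2.inRange(h,lo,hi)
def planepts(n,m,z):
    c=max(cv2.findContours(m,cv2.RETR_EXTERNAL,cv2.CHAIN_APPROX_NONE)[0],key=cv2.contourArea)[:,0,:]
    return np.array([onz(n,u,z) for u in c]),c
E
python3 - <<'E'
from h import *
np.set_printoptions(precision=1,suppress=True)
for n in('scene','side'):
    im=cv2.imread(f'pics/{n}0.png')[:,:,::-1].copy()
    for col,z in(('blue',110),('orange',110),('green',130)):
        m=mask(im,col); k,l,s,c=cv2.connectedComponentsWithStats(m)
        big=[(s[i],c[i]) for i in range(1,k) if s[i,4]>20]
        print(n,col,[(list(a),b) for a,b in big])
        if big:
            P,c=planepts(n,m,z); print('  plane bbox',P.min(0),P.max(0))
    cv2.imwrite(f'pics/crop_{n}.png',np.hstack([cv2.resize(im[y:y+100,x:x+100,::-1],(400,400),interpolation=cv2.INTER_NEAREST) for x,y in([(190,310),(400,150)] if n=='scene' else [(370,280),(200,110)])]))
E
```

```text
scene blue [([np.int32(215), np.int32(336), np.int32(32), np.int32(44), np.int32(822)], array([229.4, 362.4]))]
  plane bbox [ 482.3 -260.8  110. ] [ 550.2 -202.5  110. ]
scene orange [([np.int32(245), np.int32(292), np.int32(30), np.int32(45), np.int32(726)], array([259.2, 316.8]))]
  plane bbox [ 470.6 -181.2  110. ] [ 538.1 -113.4  110. ]
scene green [([np.int32(420), np.int32(176), np.int32(48), np.int32(21), np.int32(361)], array([439.4, 186.6]))]
  plane bbox [556.1 228.6 130. ] [641.6 275.4 130. ]
side blue [([np.int32(402), np.int32(317), np.int32(31), np.int32(38), np.int32(776)], array([418.3, 338.5]))]
  plane bbox [ 503.4 -260.8  110. ] [ 566.3 -213.8  110. ]
side orange []
side green [([np.int32(232), np.int32(130), np.int32(31), np.int32(22), np.int32(100)], array([247.2, 140. ]))]
  plane bbox [554.8 248.8 130. ] [633.9 268.4 130. ]
```

View pics/crop_scene.png

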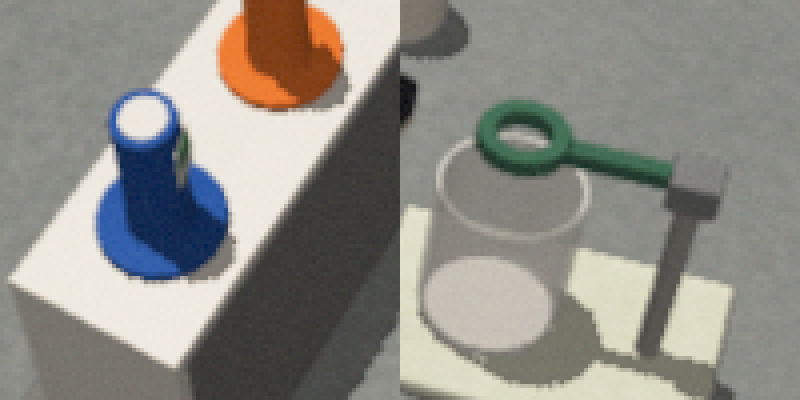

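View pics/crop_side.png

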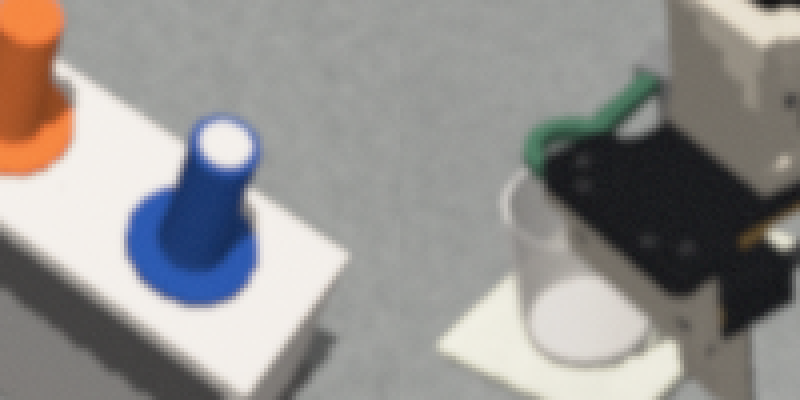

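Run:
```python
from h import *
np.set_printoptions(precision=1,suppress=True)
from scipy.optimize import least_squares
def circ(P,r=None):
    f=(lambda q:np.hypot(P[:,0]-q[0],P[:,1]-q[1])-(q[2] if r is None else r))
    return least_squares(f,[*P[:,:2].mean(0),20],loss='soft_l1').x
W={}
for n,(x,y,w,h) in {'scene':(215,330,24,22),'side':(414,306,26,22)}.items():
    im=cv2.imread(f'pics/{n}0.png')[:,:,::-1].copy()
    # white cap: component nearest
    hsv=cv2.cvtColor(im,cv2.COLOR_RGB2HSV); m=cv2.inRange(hsv,(0,0,170),(180,70,255))
    k,l,s,c=cv2.connectedComponentsWithStats(m)
    tgt=(226,339) if n=='scene' else (426,316)
    i=l[tgt[1],tgt[0]]; W[n]=c[i]; print(n,'cap',s[i],c[i],onz(n,c[i],175))
    mb=mask(im,'blue')
    P,c=planepts(n,mb,110)
    # collar fit: bottom/left/right contour rows lower than handle
    for z in (105,110):
        P,c=planepts(n,mb,z)
        sel=c[:,1]>(366 if n=='scene' else 343)
        print('collar',z,circ(P[sel]),circ(P[sel],24))
print(tri('scene',W['scene'],'side',W['side']))
n='scene';im=cv2.imread('pics/scene0.png')[:,:,::-1].copy()
g=mask(im,'green'); P,c=planepts(n,g,130)
sel=c[:,0]<440
print('ring outer',circ(P[sel]),circ(P[sel],22))
cs,hi=cv2.findContours(g,cv2.RETR_CCOMP,cv2.CHAIN_APPROX_NONE)
for j,cc in enumerate(cs):
    print(len(cc),hi[0][j],cc[:,0].mean(0), circ(np.array([onz(n,u,130) for u in cc[:,0]])) if hi[0][j][3]>=0 else '')
print('arm end',onz(n,(566.,0) and (467,193),130))
# orange cap, black
print('orange top',onz(n,(258,297),175))
# rack top corners
for u in((190+10/4,310+280/4),(190+180/4,310+365/4)):print('corner',onz(n,u,105))
```

```text
scene cap [ 192  267  123  135 3641] [251.2 339. ] [ 553.8 -215.5  175. ]
collar 105 [ 526.1 -236.6   21.9] [ 524.4 -234.6   20. ]
collar 110 [ 528.3 -238.5   21.7] [ 526.6 -236.2   20. ]
side cap [420 309  14  13 141] [426.1 315.2] [ 527.5 -238.2  175. ]
collar 105 [ 528.1 -237.9   21.3] [ 530.3 -235.6   20. ]
collar 110 [ 525.3 -239.2   21.1] [ 527.7 -236.7   20. ]
(array([ 544.5, -219.6,  154. ]), np.float64(24.484669964091868))
ring outer [577.6 251.5  21.6] [578.  251.7  20. ]
108 [-1 -1  1 -1] [442.6 187.4] 
4 [ 2 -1 -1  0] [435. 191.] [592.4 239.8   2.2]
4 [ 3  1 -1  0] [447. 190.] [608.4 255.5   2.2]
4 [ 4  2 -1  0] [435. 180.] [578.  265.7   2.3]
37 [-1  3 -1  0] [430.7 183.6] [577.  251.2  12.7]
arm end [640.9 270.7 130. ]
orange top [ 515.6 -156.8  175. ]
corner [ 499.8 -286.3  105. ]
corner [ 569.1 -274.2  105. ]
```

Both views put the thermometer at about (527, -238). The row spacing comes out at 82 mm against the nominal 80, which is close enough. The ring is at (577, 251) with its hole measuring 25 mm against 26. Next I move above the thermometer.

{"method": "play_rows", "body": {
  "commands": [
    {"offset": [-0.03, 0, 0], "twist": 0},
    {"offset": [-0.04, 0.001, 0], "twist": 0},
    {"offset": [-0.04, 0.001, 0], "twist": 0},
    {"offset": [-0.04, 0, 0], "twist": 0},
    {"offset": [-0.04, 0, 0], "twist": 0}
  ],
  "jaw": 0
}}

```text
time: 0.65
tool_pos: [526.8, -191.5, 404.5]
tcp_rot: [-3.141, -0.0, 1.571]
contact_force: [-0.7, -0.2, 1.0]
grip_width: 91.4
```

{"method": "play_rows", "body": {
  "commands": [
    {"offset": [-0.03, 0, 0], "twist": 0},
    {"offset": [-0.018, 0, 0], "twist": 0},
    {"offset": [0, 0, 0], "twist": 0},
    {"offset": [0, 0, 0], "twist": 0}
  ]
}}

```text
time: 1.05
tool_pos: [527.0, -237.4, 404.4]
tcp_rot: [-3.141, -0.001, 1.571]
contact_force: [0.6, 0.0, 0.2]
grip_width: 91.6
```

Run:
```python
from h import *
o=status.get_obs();print(o['time'],o['tool_pos'],o['tcp_rot'])
for n in ("scene","side","wrist"):
    im=viewer.capture(n);cv2.imwrite(f"pics/{n}1.png",im[:,:,::-1])
a=cv2.imread('pics/side1.png');b=cv2.imread('pics/wrist1.png')
cv2.imwrite('pics/m1.png',cv2.resize(np.hstack([a,b]),(800,300)))
```

```text
1.05 [ 527.01149952 -237.43040025  404.41462743] [-3.14106202e+00 -1.03077619e-03  1.57058893e+00]
```

View pics/m1.png

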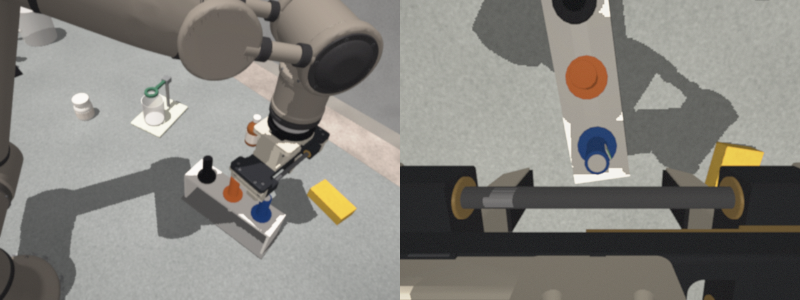

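The wrist picture shows the blue handle at column 315, centred between the fingers. The ring is now clear in the side view, so I'll measure it there and cross-check the thermometer from the wrist camera.

Run:
```python
from h import *
from scipy.optimize import least_squares
from scipy.spatial.transform import Rotation as Ro
np.set_printoptions(precision=1,suppress=True)
def circ(P,r=None):
    f=(lambda q:np.hypot(P[:,0]-q[0],P[:,1]-q[1])-(q[2] if r is None else r))
    return least_squares(f,[*P[:,:2].mean(0),20],loss='soft_l1').x
for n in('scene','side'):
    im=cv2.imread(f'pics/{n}1.png')[:,:,::-1].copy();g=mask(im,'green')
    cs,hi=cv2.findContours(g,cv2.RETR_CCOMP,cv2.CHAIN_APPROX_NONE)
    for j,cc in enumerate(cs):
        if len(cc)>15: print(n,len(cc),hi[0][j][3],cc[:,0].mean(0),circ(np.array([onz(n,u,130) for u in cc[:,0]])))
    h=cv2.resize(im[60:260,150:350] if n=='side' else im[130:230,390:490],(400,400),interpolation=0);cv2.imwrite(f'pics/r_{n}.png',h[:,:,::-1])
p=viewer.camera_params('wrist');f=240/np.tan(np.radians(p['fov_y']/2))
T=np.eye(4);T[:3,:3]=Ro.from_euler('xyz',[-3.14106,-.00103,1.57059]).as_matrix();T[:3,3]=[527.01,-237.43,404.41]
X=T@p['T_tool_cam']
def wz(u,z):
    d=X[:3,:3]@[(u[0]-p['cx'])/f,(u[1]-p['cy'])/f,1];return X[:3,3]+d*(z-X[2,3])/d[2]
im=cv2.imread('pics/wrist1.png')[:,:,::-1].copy()
m=mask(im,'blue');cc=max(cv2.findContours(m,0,1)[0],key=cv2.contourArea)[:,0]
print(cc.min(0),cc.max(0))
s=cc[cc[:,1]<cc[:,1].min()+40]
print('collar',circ(np.array([wz(u,110) for u in s])))
print('cap',wz((315,258),175))
```

```text
scene 107 -1 [442.6 187.4] [588.3 255.   28.4]
scene 35 1 [430.3 183.9] [576.8 250.8  12.5]
side 76 -1 [247.5 142.7] [582.4 248.7  24.1]
side 40 0 [241.6 147.4] [572.1 248.2  16. ]
[286 204] [345 276]
collar [ 524.5 -236.1   19.9]
cap [ 526.  -237.5  175. ]
```

View pics/r_side.png

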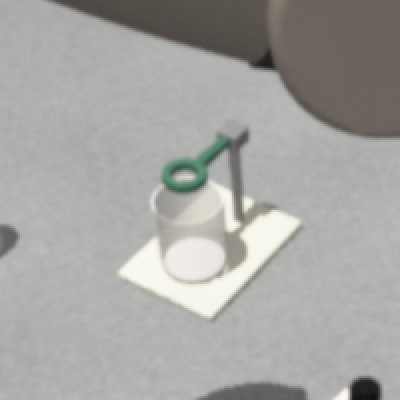

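The wrist cross-check gives (526, -237), so the arm is aligned. Next I descend 100 mm so the grasp point lands about 40 mm above the collar.

{"method": "play_rows", "body": {
  "commands": [
    {"offset": [0, 0, 0.02], "twist": 0},
    {"offset": [0, 0, 0.025], "twist": 0},
    {"offset": [0, 0, 0.025], "twist": 0},
    {"offset": [0, 0, 0.02], "twist": 0},
    {"offset": [0, 0, 0.01], "twist": 0}
  ]
}}

```text
time: 1.7
tool_pos: [526.9, -236.7, 303.2]
tcp_rot: [-3.139, -0.001, 1.572]
contact_force: [0.6, 0.4, 0.6]
grip_width: 91.8
```

{"method": "play_rows", "body": {
  "commands": [
    {"offset": [0, 0, 0], "twist": 0},
    {"offset": [0, 0, 0], "twist": 0},
    {"offset": [0, 0, 0], "twist": 0}
  ]
}}

```text
time: 2.0
tool_pos: [527.4, -238.0, 306.1]
tcp_rot: [3.139, 0.001, 1.571]
contact_force: [-0.1, 0.0, 0.2]
grip_width: 91.8
```

Run:
```python
from h import *
o=status.get_obs();print(o['time'],o['tool_pos'],o['contact_force'])
a=viewer.capture('scene');b=viewer.capture('side')
cv2.imwrite('pics/m2.png',cv2.resize(np.hstack([a[220:440,120:400],b[220:440,290:570]]),(800,314))[:,:,::-1])
```

```text
2.0 [ 527.38325331 -237.95236794  306.08041602] [-0.05297534  0.01426271  0.21775346]
```

View pics/m2.png

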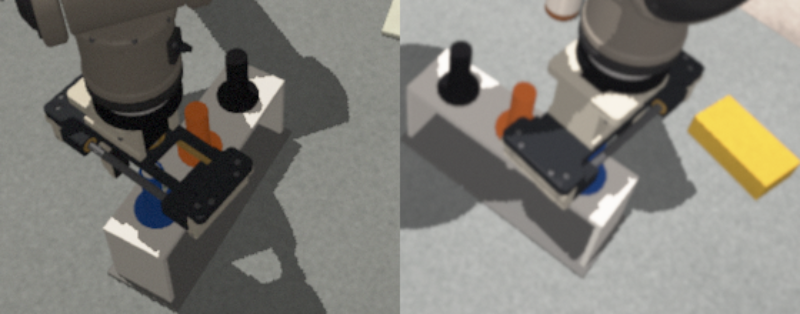

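The blue handle is between the fingers and the gripper clears the orange brush. No contact forces are showing, so I close the jaws.

{"method": "play_rows", "body": {
  "commands": [
    {"offset": [0, 0, 0], "twist": 0},
    {"offset": [0, 0, 0], "twist": 0},
    {"offset": [0, 0, 0], "twist": 0},
    {"offset": [0, 0, 0], "twist": 0},
    {"offset": [0, 0, 0], "twist": 0}
  ],
  "jaw": 255
}}

```text
time: 2.6
tool_pos: [527.0, -238.0, 304.7]
tcp_rot: [3.142, -0.0, 1.571]
contact_force: [0.1, 0.1, -0.7]
grip_width: 56.3
```

{"method": "play_rows", "body": {
  "commands": [
    {"offset": [0, 0, 0], "twist": 0},
    {"offset": [0, 0, 0], "twist": 0},
    {"offset": [0, 0, 0], "twist": 0},
    {"offset": [0, 0, 0], "twist": 0},
    {"offset": [0, 0, 0], "twist": 0}
  ]
}}

```text
time: 3.1
tool_pos: [527.0, -238.0, 304.7]
tcp_rot: [3.142, 0.0, 1.571]
contact_force: [-0.3, -0.8, -0.7]
grip_width: 22.8
```

{"method": "play_rows", "body": {
  "commands": [
    {"offset": [0, 0, 0], "twist": 0},
    {"offset": [0, 0, 0], "twist": 0},
    {"offset": [0, 0, 0], "twist": 0}
  ]
}}

```text
time: 3.4
tool_pos: [527.0, -238.0, 304.7]
tcp_rot: [3.142, -0.0, 1.571]
contact_force: [0.1, 0.7, -0.2]
grip_width: 22.8
```

{"method": "play_rows", "body": {
  "commands": [
    {"offset": [0, 0, -0.01], "twist": 0},
    {"offset": [0, 0, -0.02], "twist": 0},
    {"offset": [0, 0, -0.02], "twist": 0},
    {"offset": [0, 0, -0.02], "twist": 0},
    {"offset": [0, 0, -0.02], "twist": 0}
  ]
}}

```text
time: 3.9
tool_pos: [526.9, -237.9, 396.3]
tcp_rot: [3.141, 0.0, 1.571]
contact_force: [0.0, 0.4, -0.5]
grip_width: 22.8
```

{"method": "play_rows", "body": {
  "commands": [
    {"offset": [0, 0, -0.02], "twist": 0},
    {"offset": [0, 0, -0.02], "twist": 0},
    {"offset": [0, 0, -0.02], "twist": 0},
    {"offset": [0, 0, -0.01], "twist": 0},
    {"offset": [0, 0, 0], "twist": 0}
  ]
}}

```text
time: 4.4
tool_pos: [527.0, -237.9, 466.5]
tcp_rot: [3.139, 0.002, 1.571]
contact_force: [-0.1, 0.5, -0.4]
grip_width: 22.5
```

Run:
```python
from h import *
o=status.get_obs();print(o['time'],o['tool_pos'],o['contact_force'],o['grip_width'],o['joint_positions'])
a=viewer.capture('scene');b=viewer.capture('side')
cv2.imwrite('pics/s3.png',a[:,:,::-1]);cv2.imwrite('pics/d3.png',b[:,:,::-1])
cv2.imwrite('pics/m3.png',cv2.resize(np.hstack([a,b]),(800,300))[:,:,::-1])
```

```text
4.4 [ 526.95860555 -237.92328768  466.53052556] [-0.08041781  0.46184803 -0.4038022 ] 22.477136439504903 [-5.56643197e-01  4.04098907e-01  1.26014560e+00  5.76269070e-05
  1.47397920e+00 -5.56708611e-01]
```

View pics/m3.png

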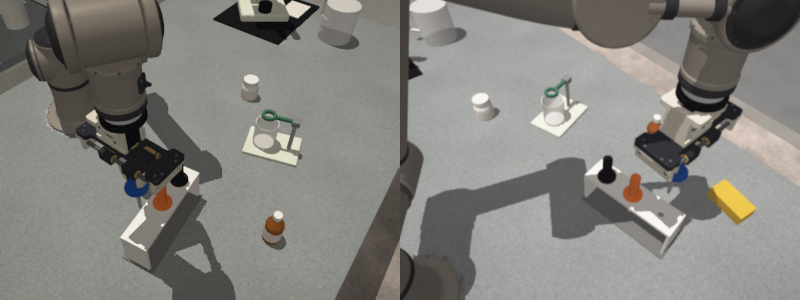

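The thermometer is lifted clear, with its stem tip at about 192 mm against 175 mm for the other handles. I'll raise it a little more and carry it toward the ring.

{"method": "play_rows", "body": {
  "commands": [
    {"offset": [0, 0.005, -0.015], "twist": 0},
    {"offset": [0.015, 0.01, -0.005], "twist": 0},
    {"offset": [0.025, 0.01, 0], "twist": 0},
    {"offset": [0.035, 0.01, 0], "twist": 0},
    {"offset": [0.035, 0.01, 0], "twist": 0}
  ]
}}

```text
time: 5.0
tool_pos: [572.3, -127.2, 483.1]
tcp_rot: [-3.139, -0.001, 1.57]
contact_force: [0.4, 0.3, -1.0]
grip_width: 22.8
```

{"method": "play_rows", "body": {
  "commands": [
    {"offset": [0.035, 0.005, 0], "twist": 0},
    {"offset": [0.035, 0, 0], "twist": 0},
    {"offset": [0.035, 0, 0], "twist": 0},
    {"offset": [0.035, 0, 0], "twist": 0},
    {"offset": [0.035, 0, 0], "twist": 0}
  ]
}}

```text
time: 5.5
tool_pos: [576.8, 48.4, 483.3]
tcp_rot: [-3.139, -0.0, 1.571]
contact_force: [1.5, -0.3, -0.4]
grip_width: 22.7
```

{"method": "play_rows", "body": {
  "commands": [
    {"offset": [0.035, 0, 0], "twist": 0},
    {"offset": [0.03, 0, 0], "twist": 0},
    {"offset": [0.02, 0, 0], "twist": 0},
    {"offset": [0, 0, 0], "twist": 0},
    {"offset": [0, 0, 0], "twist": 0}
  ]
}}

```text
time: 6.0
tool_pos: [577.0, 132.1, 483.6]
tcp_rot: [-3.14, 0.001, 1.572]
contact_force: [-0.5, -1.4, -1.0]
grip_width: 22.9
```

Run:
```python
from h import *
o=status.get_obs();print(o['time'],o['tool_pos'],o['tcp_rot'],o['contact_force'],o['grip_width'])
for n in('wrist','scene','side'):
    cv2.imwrite(f'pics/{n}4.png',viewer.capture(n)[:,:,::-1])
cv2.imwrite('pics/m4.png',cv2.resize(np.hstack([cv2.imread('pics/scene4.png'),cv2.imread('pics/side4.png')]),(800,300)))
```

```text
6.0 [577.01093196 132.09135451 483.56845366] [-3.13962661e+00  7.21664103e-04  1.57167928e+00] [-0.47885099 -1.37300949 -0.97211887] 22.862181144385165
```

View pics/m4.png

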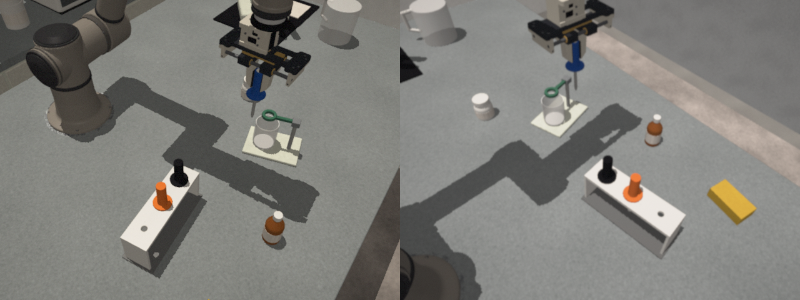

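View pics/wrist4.png

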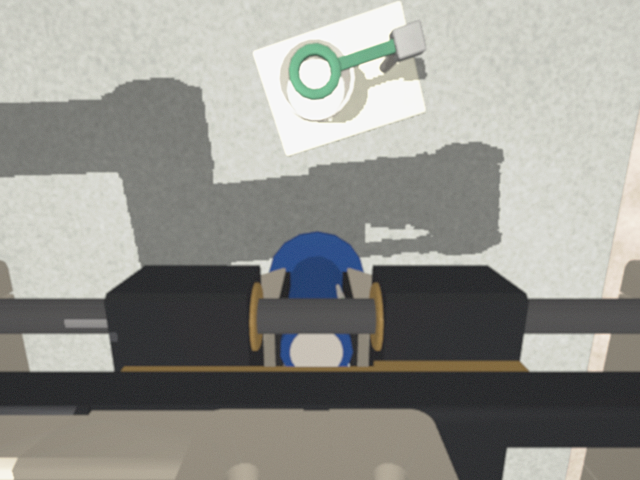

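The wrist view shows the ring at about (315,71) and the blue collar centred in the jaws. Both outside views show the thermometer hanging upright, so I'll measure the ring and the held tool.

```bash
python3 - <<'E'
from h import *
from scipy.optimize import least_squares
from scipy.spatial.transform import Rotation as Ro
np.set_printoptions(precision=1,suppress=True)
def circ(P,r=None):
    f=(lambda q:np.hypot(P[:,0]-q[0],P[:,1]-q[1])-q[2])
    return least_squares(f,[*P[:,:2].mean(0),20],loss='soft_l1').x
p=viewer.camera_params('wrist');f=240/np.tan(np.radians(p['fov_y']/2))
T=np.eye(4);T[:3,:3]=Ro.from_euler('xyz',[np.pi,0,np.pi/2]).as_matrix();T[:3,3]=[577.0,132.1,484]
X=T@p['T_tool_cam']
def wz(u,z):
    d=X[:3,:3]@[(u[0]-p['cx'])/f,(u[1]-p['cy'])/f,1];return X[:3,3]+d*(z-X[2,3])/d[2]
im=cv2.imread('pics/wrist4.png')[:,:,::-1].copy()
m=mask(im,'green');cs,hi=cv2.findContours(m,cv2.RETR_CCOMP,cv2.CHAIN_APPROX_NONE)
for j,c in enumerate(cs):
    if len(c)>40:
        c=c[:,0]; 
        if hi[0][j][3]<0: c=c[c[:,0]<335]
        print('ring',hi[0][j][3],c.mean(0),circ(np.array([wz(u,130) for u in c])))
m=mask(im,'blue');c=max(cv2.findContours(m,0,1)[0],key=cv2.contourArea)[:,0]
s=c[c[:,1]<262];
for z in(280,285,290):print('held collar top z',z,circ(np.array([wz(u,z) for u in s])))
# stem line in scene/side
for n,(x,y) in {'scene':(370,90),'side':(230,60)}.items():
    a=cv2.imread(f'pics/{n}4.png')
    a=a[y:y+110,x:x+80] if n=='scene' else a[30:150,230:320]
    cv2.imwrite(f'pics/c4{n}.png',cv2.resize(a,None,fx=5,fy=5,interpolation=0))
for n in('scene','side'):
    for P in([577,132.1,284],[577,132.1,209]):print(n,'expected',P,proj(n,P))
E
python3 -c "
import cv2,numpy as np
a=cv2.imread('pics/scene4.png')[90:200,360:460];b=cv2.imread('pics/side4.png')[60:170,230:330]
cv2.imwrite('pics/c4.png',cv2.resize(np.hstack([a,b]),(800,440),interpolation=0))"
```

```text
ring -1 [307.5  72. ] [575.9 253.   19.6]
ring 14 [312.3  68.9] [575.3 252.7  14.7]<stdin>:19: RuntimeWarning: Mean of empty slice.
  ret = um.true_divide(
Traceback (most recent call last):
IndexError: too many indices for array: array is 1-dimensional, but 2 were indexed
```

View pics/c4.png

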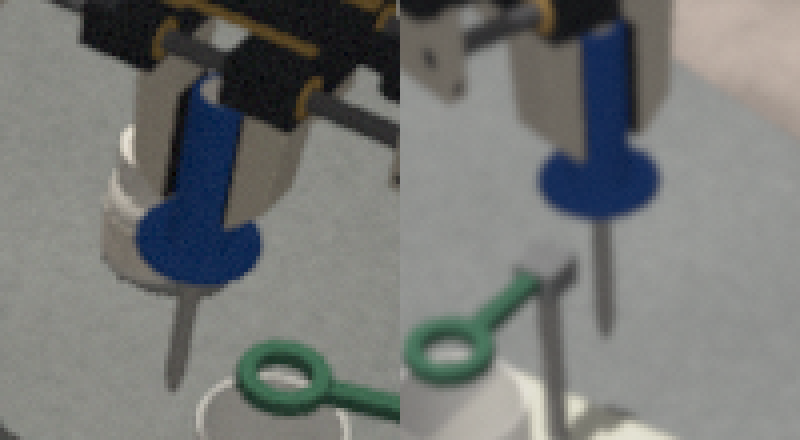

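Run:
```python
from h import *
np.set_printoptions(precision=1,suppress=True)
print('tip',tri('scene',(403.5,187),'side',(281.3,143.8)))
print('collar c',tri('scene',(360+199/4,90+235/4),'side',(230+199/4,60+180/4)))
print('ring',tri('scene',(430.4,183.9),'side',(242,147.2)))
for n in('scene','side'):
    for P in([577,132.1,285],[577,132.1,210],[576,251.5,130]):print(n,P,proj(n,P))
```

```text
tip (array([578.1, 131.9, 209.5]), np.float64(3.3513039062801564))
collar c (array([577.5, 131. , 287.8]), np.float64(4.6803558277949495))
ring (array([575.5, 253.2, 126.7]), np.float64(2.0583778644793878))
scene [577, 132.1, 285] [408.9 151.1]
scene [577, 132.1, 210] [402.5 187.4]
scene [576, 251.5, 130] [430.2 183.7]
side [577, 132.1, 285] [278.5 104.9]
side [577, 132.1, 210] [280.2 142.9]
side [576, 251.5, 130] [242.3 145.7]
```

The held tool is upright: its tip measures (578,132,210), as predicted. Four estimates put the ring at about (576,252), so I move over it.

{"method": "play_rows", "body": {
  "commands": [
    {"offset": [0.02, -0.001, 0], "twist": 0},
    {"offset": [0.035, 0, 0], "twist": 0},
    {"offset": [0.035, 0, 0], "twist": 0},
    {"offset": [0.02, 0, 0], "twist": 0},
    {"offset": [0.01, 0, 0], "twist": 0}
  ]
}}

```text
time: 6.65
tool_pos: [576.1, 252.8, 484.4]
tcp_rot: [-3.141, -0.0, 1.571]
contact_force: [-0.2, -0.3, -0.2]
grip_width: 22.7
```

{"method": "play_rows", "body": {
  "commands": [
    {"offset": [0, 0, 0.02], "twist": 0},
    {"offset": [0, 0, 0.02], "twist": 0},
    {"offset": [0, 0, 0.02], "twist": 0},
    {"offset": [0, 0, 0], "twist": 0},
    {"offset": [0, 0, 0], "twist": 0}
  ]
}}

```text
time: 7.15
tool_pos: [576.4, 251.1, 425.2]
tcp_rot: [3.142, 0.0, 1.57]
contact_force: [0.3, -0.3, -0.7]
grip_width: 22.7
```

Run:
```python
from h import *
o=status.get_obs();print(o['time'],o['tool_pos'],o['tcp_rot'],o['contact_force'],o['grip_width'])
for n in('scene','side'):
    cv2.imwrite(f'pics/{n}5.png',viewer.capture(n)[:,:,::-1])
a=cv2.imread('pics/scene5.png')[100:210,380:480];b=cv2.imread('pics/side5.png')[70:180,190:290]
cv2.imwrite('pics/c5.png',cv2.resize(np.hstack([a,b]),(800,440),interpolation=0))
```

```text
7.15 [576.38448353 251.11605503 425.17371594] [3.14153782e+00 2.49017925e-04 1.56952159e+00] [ 0.3277569  -0.27616612 -0.65627892] 22.736407235413193
```

View pics/c5.png

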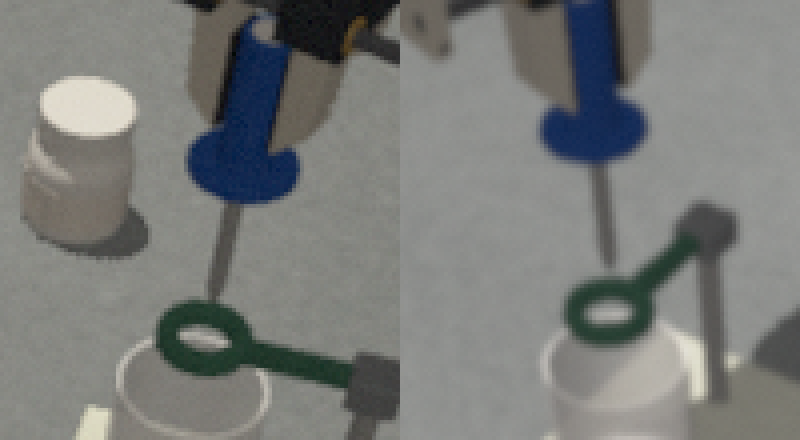

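The stem points at the ring's hole in both views, with the tip at about 150 mm. I lower 50 mm and look again.

{"method": "play_rows", "body": {
  "commands": [
    {"offset": [0, 0, 0.01], "twist": 0},
    {"offset": [0, 0, 0.01], "twist": 0},
    {"offset": [0, 0, 0.01], "twist": 0},
    {"offset": [0, 0, 0.01], "twist": 0},
    {"offset": [0, 0, 0.01], "twist": 0}
  ]
}}

```text
time: 7.75
tool_pos: [575.9, 252.0, 373.5]
tcp_rot: [-3.141, 0.0, 1.571]
contact_force: [0.2, 0.3, 0.5]
grip_width: 22.7
```

{"method": "play_rows", "body": {
  "commands": [
    {"offset": [0, 0, 0.01], "twist": 0},
    {"offset": [0, 0, 0.01], "twist": 0},
    {"offset": [0, 0, 0], "twist": 0},
    {"offset": [0, 0, 0], "twist": 0}
  ]
}}

```text
time: 8.15
tool_pos: [576.1, 252.1, 354.6]
tcp_rot: [-3.141, 0.0, 1.571]
contact_force: [0.2, 0.9, -0.6]
grip_width: 22.9
```

Run:
```python
from h import *
o=status.get_obs();print(o['time'],o['tool_pos'],o['tcp_rot'],o['contact_force'],o['grip_width'])
for n in('scene','side'):
    cv2.imwrite(f'pics/{n}6.png',viewer.capture(n)[:,:,::-1])
a=cv2.imread('pics/scene6.png')[110:220,380:480];b=cv2.imread('pics/side6.png')[80:190,190:290]
cv2.imwrite('pics/c6.png',cv2.resize(np.hstack([a,b]),(800,440),interpolation=0))
```

```text
8.15 [576.071281   252.06557226 354.61257348] [-3.14145726e+00  9.59783435e-05  1.57087600e+00] [ 0.2478358   0.85704341 -0.55691324] 22.883546173737866
```

View pics/c6.png

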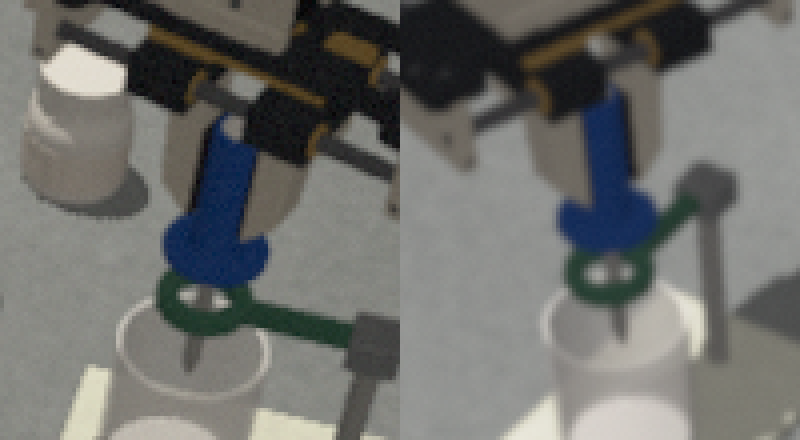

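The stem is through the hole in both views. About 25 mm remains, so I lower gently while watching the force.

{"method": "play_rows", "body": {
  "commands": [
    {"offset": [0, 0, 0.006], "twist": 0},
    {"offset": [0, 0, 0.005], "twist": 0},
    {"offset": [0, 0, 0.004], "twist": 0},
    {"offset": [0, 0, 0.003], "twist": 0},
    {"offset": [0, 0, 0], "twist": 0}
  ]
}}

```text
time: 8.75
tool_pos: [575.9, 252.0, 336.1]
tcp_rot: [-3.141, 0.0, 1.571]
contact_force: [0.4, -0.1, -0.6]
grip_width: 23.5
```

{"method": "play_rows", "body": {
  "commands": [
    {"offset": [0, 0, 0.001], "twist": 0},
    {"offset": [0, 0, 0.001], "twist": 0},
    {"offset": [0, 0, 0.001], "twist": 0},
    {"offset": [0, 0, 0], "twist": 0},
    {"offset": [0, 0, 0], "twist": 0}
  ]
}}

```text
time: 9.25
tool_pos: [576.0, 252.0, 333.8]
tcp_rot: [3.141, -0.0, 1.571]
contact_force: [0.2, 0.3, 0.1]
grip_width: 23.0
```

{"method": "play_rows", "body": {
  "commands": [
    {"offset": [0, 0, 0.001], "twist": 0},
    {"offset": [0, 0, 0], "twist": 0},
    {"offset": [0, 0, 0], "twist": 0}
  ]
}}

```text
time: 9.55
tool_pos: [576.0, 252.0, 332.7]
tcp_rot: [3.142, 0.0, 1.571]
contact_force: [-0.3, -0.4, -0.7]
grip_width: 23.1
```

{"method": "play_rows", "body": {
  "commands": [
    {"offset": [0, 0, 0.001], "twist": 0},
    {"offset": [0, 0, 0], "twist": 0},
    {"offset": [0, 0, 0], "twist": 0}
  ]
}}

```text
time: 9.85
tool_pos: [576.0, 252.0, 331.7]
tcp_rot: [3.142, 0.0, 1.571]
contact_force: [0.3, -0.3, 0.5]
grip_width: 22.6
```

{"method": "play_rows", "body": {
  "commands": [
    {"offset": [0, 0, 0.001], "twist": 0},
    {"offset": [0, 0, 0], "twist": 0},
    {"offset": [0, 0, 0], "twist": 0}
  ]
}}

```text
time: 10.15
tool_pos: [576.0, 252.0, 330.7]
tcp_rot: [-3.142, 0.0, 1.571]
contact_force: [-0.2, 0.4, -0.5]
grip_width: 22.7
```

{"method": "play_rows", "body": {
  "commands": [
    {"offset": [0, 0, 0.0005], "twist": 0},
    {"offset": [0, 0, 0], "twist": 0},
    {"offset": [0, 0, 0], "twist": 0}
  ]
}}

```text
time: 10.45
tool_pos: [576.0, 252.0, 330.2]
tcp_rot: [3.141, 0.0, 1.571]
contact_force: [-0.8, -0.4, -0.4]
grip_width: 22.6
```

{"method": "play_rows", "body": {
  "commands": [
    {"offset": [0, 0, 0.0005], "twist": 0},
    {"offset": [0, 0, 0], "twist": 0},
    {"offset": [0, 0, 0], "twist": 0}
  ]
}}

```text
time: 10.75
tool_pos: [576.0, 252.0, 329.7]
tcp_rot: [3.141, -0.0, 1.571]
contact_force: [0.4, -0.3, 0.3]
grip_width: 22.7
```

{"method": "play_rows", "body": {
  "commands": [
    {"offset": [0, 0, 0.0005], "twist": 0},
    {"offset": [0, 0, 0], "twist": 0},
    {"offset": [0, 0, 0], "twist": 0}
  ]
}}

```text
time: 11.05
tool_pos: [576.0, 252.0, 329.7]
tcp_rot: [3.141, -0.0, 1.571]
contact_force: [-1.2, -0.1, 3.9]
grip_width: 22.4
```

{"method": "play_rows", "body": {
  "commands": [
    {"offset": [0, 0, 0.0005], "twist": 0},
    {"offset": [0, 0, 0], "twist": 0},
    {"offset": [0, 0, 0], "twist": 0}
  ]
}}

```text
time: 11.35
tool_pos: [575.9, 252.0, 329.7]
tcp_rot: [3.141, -0.0, 1.571]
contact_force: [-3.6, -0.9, 6.8]
grip_width: 22.7
```

The collar has reached the ring: upward force is 6.8 N and the TCP stopped at 329.7, as predicted. I'll check the picture and then release.

{"method": "play_rows", "body": {
  "commands": [
    {"offset": [0, 0, -0.0005], "twist": 0},
    {"offset": [0, 0, 0], "twist": 0}
  ]
}}

```text
time: 11.55
tool_pos: [576.0, 252.0, 329.7]
tcp_rot: [3.141, -0.0, 1.571]
contact_force: [-2.0, -0.2, 5.2]
grip_width: 22.6
```

Run:
```python
from h import *
for n in('scene','side'):
    cv2.imwrite(f'pics/{n}7.png',viewer.capture(n)[:,:,::-1])
a=cv2.imread('pics/scene7.png')[110:220,380:480];b=cv2.imread('pics/side7.png')[80:190,190:290]
cv2.imwrite('pics/c7.png',cv2.resize(np.hstack([a,b]),(800,440),interpolation=0))
```

```text
(no output)
```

View pics/c7.png

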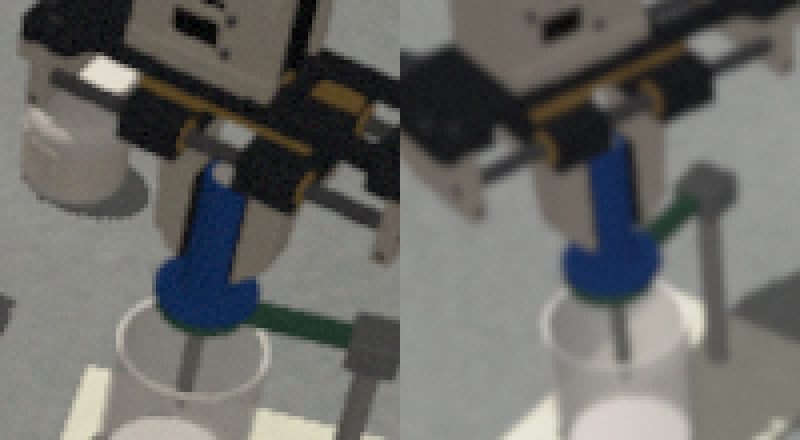

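The collar sits flat and concentric on the ring in both views, with the stem inside the beaker. I open the gripper now.

{"method": "play_rows", "body": {
  "commands": [
    {"offset": [0, 0, 0], "twist": 0},
    {"offset": [0, 0, 0], "twist": 0},
    {"offset": [0, 0, 0], "twist": 0},
    {"offset": [0, 0, 0], "twist": 0},
    {"offset": [0, 0, 0], "twist": 0}
  ],
  "jaw": 0
}}

```text
time: 12.15
tool_pos: [576.0, 252.0, 329.0]
tcp_rot: [-3.141, 0.0, 1.571]
contact_force: [-0.1, -0.2, 0.0]
grip_width: 58.5
```

{"method": "play_rows", "body": {
  "commands": [
    {"offset": [0, 0, 0], "twist": 0},
    {"offset": [0, 0, 0], "twist": 0},
    {"offset": [0, 0, 0], "twist": 0},
    {"offset": [0, 0, 0], "twist": 0},
    {"offset": [0, 0, 0], "twist": 0}
  ]
}}

```text
time: 12.65
tool_pos: [576.0, 252.0, 329.3]
tcp_rot: [3.141, 0.0, 1.571]
contact_force: [-0.2, -0.5, 0.6]
grip_width: 91.3
```

{"method": "play_rows", "body": {
  "commands": [
    {"offset": [0, 0, -0.01], "twist": 0},
    {"offset": [0, 0, -0.02], "twist": 0},
    {"offset": [0, 0, -0.03], "twist": 0},
    {"offset": [0, 0, -0.03], "twist": 0},
    {"offset": [0, 0, -0.02], "twist": 0}
  ]
}}

```text
time: 13.15
tool_pos: [575.9, 252.0, 442.7]
tcp_rot: [3.138, -0.001, 1.571]
contact_force: [0.4, 0.1, -0.1]
grip_width: 91.9
```

{"method": "play_rows", "body": {
  "commands": [
    {"offset": [0, 0, -0.01], "twist": 0},
    {"offset": [0, 0, 0], "twist": 0},
    {"offset": [0, 0, 0], "twist": 0},
    {"offset": [0, 0, 0], "twist": 0}
  ]
}}

```text
time: 13.55
tool_pos: [575.9, 252.0, 447.7]
tcp_rot: [-3.139, 0.001, 1.571]
contact_force: [0.6, -0.1, 0.3]
grip_width: 92.2
```

Run:
```python
from h import *
o=status.get_obs();print(o['time'],o['tool_pos'],o['contact_force'],o['grip_width'])
for n in('scene','side'):
    cv2.imwrite(f'pics/{n}8.png',viewer.capture(n)[:,:,::-1])
a=cv2.imread('pics/scene8.png');b=cv2.imread('pics/side8.png')
c=cv2.resize(np.hstack([a[110:220,380:480],b[80:190,190:290]]),(600,330),interpolation=0)
cv2.imwrite('pics/c8.png',np.vstack([c,cv2.resize(np.hstack([a,b]),(600,225))]))
for n in('scene','side'):
    for P in([576,252,130],[576,252,200],[576,252,56]):print(n,P,proj(n,P))
a0=mask(cv2.imread('pics/scene0.png')[:,:,::-1].copy(),'orange');a1=mask(a[:,:,::-1].copy(),'orange')
for m in(a0,a1):print(np.argwhere(m[280:345,240:285]).mean(0))
```

```text
13.55 [575.93403585 251.98055645 447.68755592] [ 0.5807794  -0.12839301  0.28067587] 92.19650753033989
scene [576, 252, 130] [430.37272277 183.54293008]
scene [576, 252, 200] [437.00561671 153.84298118]
scene [576, 252, 56] [424.04057304 211.89624386]
side [576, 252, 130] [242.16233607 145.54486642]
side [576, 252, 200] [238.50889113 115.03069142]
side [576, 252, 56] [245.60982152 174.33883367]
[36.78541953 19.22696011]
[37.00503356 18.50167785]
```

View pics/c8.png

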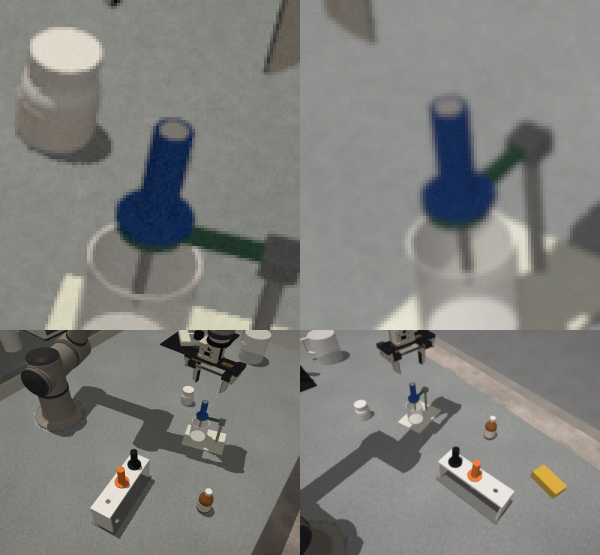

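The thermometer hangs upright: its cap is at (438,153) in the scene view, where an upright tool would be at (437,154). The brush and stirrer are in place and the gripper is clear, so I hand in.

```bash
python3 -c "
from plant import ticket;print(ticket.close_job())"
```

```text
the job is handed in; nothing more can be done
None
```

The blue thermometer now hangs upright through the green ring, released, and I've handed the job in. That took about 13.7 s of the 43 s allowed; no verdict was reported.

**What I did:** I lifted it straight out of its rack hole by the handle and carried it above the other tools to the ring. Then I lowered it in steps down to 0.5 mm until the collar touched, with a peak upward force of about 7 N. The arm stopped at 329.7 mm, the height worked out from the grasp. I opened the gripper only then and backed it off about 118 mm.

**Last checks:**
- **Thermometer:** the handle top is within about 1 px of where an upright, centred tool would appear in the scene view. The collar looks flat on the ring in both views.
- **Other tools:** the orange brush moved less than 1 px between the first and last scene pictures. I checked the black stirrer only by eye, and it is still in its hole.
- **Robot:** the gripper is clear of everything, and force readings are at noise level.

**Disagreements:**
- **Ring position:** the estimates from the three cameras differed by about 5 mm. I used (576, 252), which was within the clearance.
- **Cap measurement:** the first automatic measurement of the white cap in the scene view failed because it merged with the white rack. I used the collar fits and the side and wrist views instead.

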